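# Fit the collar and draw the sprung cylinder rod to its mark

## Robot

A 7-joint arm with a two-finger parallel gripper is mounted at the origin on the work surface. World frame = base frame: x ahead of the robot, y to its left, z up, the work surface at z = 0. Lengths are in m, angles in rad, forces in N, time in s.
With the tool pointing down it reaches from about 0.425 to 0.95 m from the base axis. Payload 4.7 kg.
Tool frame: the origin (TCP) lies between the finger pads; the fingertips stand 25 mm ahead of it and the grasp point (between the pads) lies 6 mm ahead of it (robot.tcp_to_tips is the distance from the TCP to the fingertips, in m); x points along the fingers, z is the direction in which the jaws open and shut, and the axes are right-handed (so a half turn about x gives the same grasp; the last joint's range is limited). The gripper opens to 87 mm and grips with 3 to 60 N. Pads are 19 mm wide; open, the fingers measure 117 mm over their backs; the gripper's body (75 mm by 190 mm) begins 51 mm behind the grasp point.
Start: joints at [1.086, 0.469, -0.049, 1.532, 0.024, 1.141, -0.082], TCP at [0.297, -0.606, 0.248] pointing down, gripper open.
Joint ranges: [-2.59, 2.59], [-0.33, 1.99], [-1.39, 1.29], [0.1, 2.45], [-1.04, 4.18], [0.21, 1.99], [-2.66, 2.66]. Speed limits (rad/s): [2.57, 2.57, 3.14, 3.14, 3.14, 3.14, 3.14].

## Interface

Orientations are given as a unit quaternion [w, x, y, z].
In Python, from workcell import robot gives the robot as it stands. The module is installed in compiled form; this text tells all that it offers. Calls block until the motion is done:
- robot.move_to(position, orientation): joint-space move of the TCP to a pose.
- robot.movel(position, rotation=None, v=0.15): straight line of the TCP; rotation=None keeps the orientation; v is the mean speed in m/s.
- robot.move_j(angles): joint-space move.
- robot.gripper_to(opening, squeeze=None): opening from 0.0 (shut) to 1.0 (fully open); squeeze is the grip in N (None keeps the last); returns when the fingers have stopped.
- robot.hold(seconds).
- robot.solve_ik(position, orientation): joint angles nearest the present ones, or None.
- robot.get_obs(): the state.
- robot.read_camera(name): name is "scene" or "top" or "wrist"; returns a dict with "img" (420x560x3 uint8, red, green, blue), "fx", "fy", "cx", "cy" (pixels), "T" (4x4, takes a point from camera to world coordinates). Camera axes: x right, y down, z forward; pixel columns grow to the right and rows downward; lengths in m; the calibration is good to about 2 mm. The wrist camera is an equidistant fisheye: a pixel r from the principal point sees the ray r / f radians off the axis. A picture is of the moment at which its call begins. There is no depth.
A pose or a line that the arm cannot do raises robot.Unreachable and nothing moves.
- robot.finish_job(): hands the job in, once; it reports no verdict.
The state is a dict: "clock": time; "joints": joint angles; "qvel": joint speeds; "effort": joint torques, N m; "eef_pos": TCP position; "orientation": TCP orientation; "contact_force": force on the tool from outside, world axes, zero at the start; "torque": the same for the moment, N m; "grip_width": opening from 0.0 (shut) to 1.0 (fully open).
Only numpy, scipy, OpenCV 4.12 (cv2) and the standard library are available. Lean on these libraries where they do the work, as an engineer would, in place of code of your own. Each camera call takes 0.05 s, during which the arm holds its last target.

## Task

Slide the brass collar over the upright rod of the spring-return cylinder until it sits flat on the cylinder's head, and let go of the collar. Then grip the rod near its top and pull it straight up against its inner spring until the whole red band on it has just come out above the collar, and keep hold of it: finish while still holding the rod still at that mark, with the collar left seated. Leave the nut, the washer and the bushing where they are.

Things in the scene. Friction and masses are not known exactly. Their poses are not given: they have to be found in the camera images.
- collar_center (a point): Centre (half-way up) of the loose brass collar (orange-yellow): a plain ring of 48 mm outer diameter, 26 mm bore, 20 mm high, about 0.2 kg, lying flat on the bench at the start; z is its axis. Both faces are alike.
- seat (a point): Centre of the flat top face of the cylinder's head, 135 mm above the bench, where the collar is to sit; z points up along the rod. The cylinder stands fixed and upright on a dark foot plate (120 x 100 x 10 mm); its square dark head is 64 mm wide, with a steel disc 54 mm across and 5 mm high on it whose top is this seat.
- rod_top (a point): Centre of the top end of the steel rod (20 mm diameter, top 4 mm tapered to 14 mm). With the rod in, it is 64 mm above the seat, so 44 mm of rod stand above the seated collar. It moves with the rod.
- rod (a joint): How far the rod is pulled up out of the cylinder, m: 0 fully in (as at the start), 0.060 at its upper stop. A spring draws it back: spring and weight together pull down with about 7 N at 0, 10 N at 0.020 and 14 N at 0.041, and it goes back in if let go.
- band (a point): Centre of the red length mark: a painted band round the rod, 6 mm high, 79 mm below the rod's top. It starts hidden, 15 mm below the seat inside the head. Its lower edge is level with the top of the seated collar when the rod is pulled 38 mm; pulled 40 to 42 mm it stands just clear.
- nut: Loose dark steel hexagon nut, about 46 mm across the flats, 24 mm high; origin at its underside. Bystander: leave alone.
- washer: Loose bright grey steel washer, 58 mm across, 36 mm hole, 8 mm high; origin at its underside. Bystander: leave alone.
- bush: Loose light grey aluminium flanged bushing standing flange up, 60 mm across at the top, 80 mm high; origin at its underside. Bystander: leave alone.
Things that resemble listed ones, but are neither listed nor needed, are in the scene too. Of the things like the part that bears seat, leave any that is blue; of the rest the larger one is meant.

How it is judged:
By the outcome, as a careful person would: the job done as asked, in the order asked, and still so for the second after the job is handed in, while the arm keeps its last pose, push and grip.
It also fails if it takes over 51 s, if anything falls off the work surface, if the arm or the gripper's body presses on something with over 40 N, if the wrist force passes 120 N, or if a joint passes its speed limit or range.

## Working session

There is one attempt and no reset: what is moved stays moved. The work goes in short steps, each a Python script; the robot and the scene stay as the last script left them, time stands still between calls to the robot, and variables do not carry over. Pictures are saved under pics/ and viewed, and the job is handed in when it is done.

```bash
mkdir -p pics; cat > h.py <<'E'
import numpy as np, cv2
from workcell import robot
def snap(n,tag):
    c=robot.read_camera(n); cv2.imwrite(f'pics/{tag}.png',c['img'][:,:,::-1]); np.savez(f'pics/{tag}.npz',**c); return c
def ray(c,u,v,fish=False):
    T=np.array(c['T']); x=(u-c['cx'])/c['fx']; y=(v-c['cy'])/c['fy']
    if fish:
        r=np.hypot(x,y); d=np.array([x/r*np.sin(r),y/r*np.sin(r),np.cos(r)]) if r>1e-9 else np.array([0,0,1.])
    else: d=np.array([x,y,1.])
    return T[:3,3],T[:3,:3]@d
def onz(c,u,v,z,fish=False):
    o,d=ray(c,u,v,fish); return o+d*(z-o[2])/d[2]
def proj(c,p):
    T=np.array(c['T']); q=T[:3,:3].T@(np.array(p)-T[:3,3]); return c['fx']*q[0]/q[2]+c['cx'],c['fy']*q[1]/q[2]+c['cy']
E
python3 - <<'E'
from h import *
for n in('scene','top'):
    c=snap(n,n+'0'); print(n,c['fx'],c['cx'],c['cy'],np.round(c['T'],3).tolist())
o=robot.get_obs(); print(o['clock'],o['eef_pos'],o['orientation'],o['grip_width'])
E
```

```text
scene 488.8048371696342 275.0047926742861 210.00480621295944 [[0.815, 0.376, -0.441, 0.976], [0.58, -0.542, 0.609, -0.572], [-0.011, -0.752, -0.659, 0.769], [0.0, 0.0, 0.0, 1.0]]
top 380.5539746915824 281.61630290810825 209.66748636670832 [[0.014, -0.99, 0.14, 0.471], [-0.999, -0.009, 0.032, -0.021], [-0.03, -0.14, -0.99, 0.858], [0.0, 0.0, 0.0, 1.0]]
0.1 [ 0.2969216  -0.60565783  0.24663057] [ 0.59951826  0.37440056  0.60056127 -0.37380241] 1.0016178903189172
```

View pics/scene0.png

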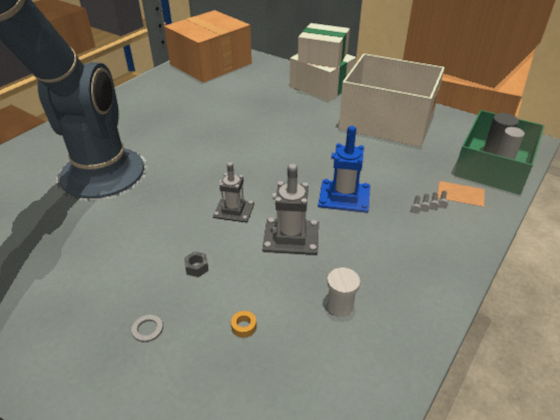

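View pics/top0.png

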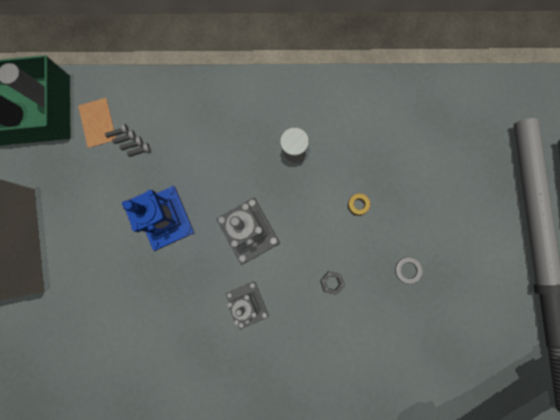

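Three cylinders in the scene view: a small grey one at (233,195), a larger grey one at (291,215) and a blue one at (346,175). Blue is excluded, so the larger grey one is meant. It is at about (248,230) in the top view. The collar is at scene (243,323) and top (359,204).

```bash
python3 - <<'E'
from h import *
L=lambda t:dict(np.load(f'pics/{t}.npz'))
t=L('top0');s=L('scene0')
for n,c in(('top',t),('scene',s)):
    hsv=cv2.cvtColor(c['img'],cv2.COLOR_RGB2HSV)
    m=cv2.inRange(hsv,(12,130,90),(32,255,255))
    cs,_=cv2.findContours(m,cv2.RETR_EXTERNAL,cv2.CHAIN_APPROX_NONE)
    for k in cs:
        if cv2.contourArea(k)>150:
            e=cv2.fitEllipse(k); mm=np.zeros(m.shape,np.uint8); cv2.drawContours(mm,[k],-1,255,-1)
            b=cv2.boundingRect(k); M=cv2.moments(mm,True); 
            print(n,b,e,'z.01',onz(c,M['m10']/M['m00'],M['m01']/M['m00'],.010).round(4))
a=cv2.resize(t['img'][190:270,205:290],None,fx=6,fy=6,interpolation=cv2.INTER_CUBIC)
b=cv2.resize(s['img'][155:255,255:330],None,fx=5,fy=5,interpolation=cv2.INTER_CUBIC)[:480]
b=b[:480]; cv2.imwrite('pics/crop1.png',np.hstack([a[:480,:420],b[:480,:375]])[:,:,::-1])
E
```

```text
top (349, 194, 21, 21) ((358.7207946777344, 204.03204345703125), (19.433198928833008, 20.208593368530273), 57.90293884277344) z.01 [ 0.6054 -0.1662  0.01  ]
scene (231, 311, 25, 26) ((243.25376892089844, 323.5017395019531), (24.6448974609375, 25.628238677978516), 11.562329292297363) z.01 [ 0.6054 -0.1667  0.01  ]
scene (438, 182, 46, 24) ((462.62548828125, 193.54420471191406), (16.834157943725586, 53.68784713745117), 101.96842956542969) z.01 [0.807  0.4383 0.01  ]
scene (0, 105, 45, 39) ((15.604634284973145, 122.23807525634766), (32.182743072509766, 46.89965057373047), 70.95020294189453) z.01 [-0.4019  0.0109  0.01  ]
scene (164, 10, 87, 72) ((208.30389404296875, 44.50313949584961), (65.50537872314453, 88.21427917480469), 89.22021484375) z.01 [-0.3024  0.7697  0.01  ]
scene (403, 0, 152, 117) ((480.6330261230469, 47.651939392089844), (124.53496551513672, 146.58116149902344), 93.48728942871094) z.01 [0.5608 1.3092 0.01  ]
scene (35, 0, 61, 55) ((68.88225555419922, 23.0455322265625), (34.337623596191406, 70.59457397460938), 136.04095458984375) z.01 [-0.9366  0.6061  0.01  ]
```

View pics/crop1.png

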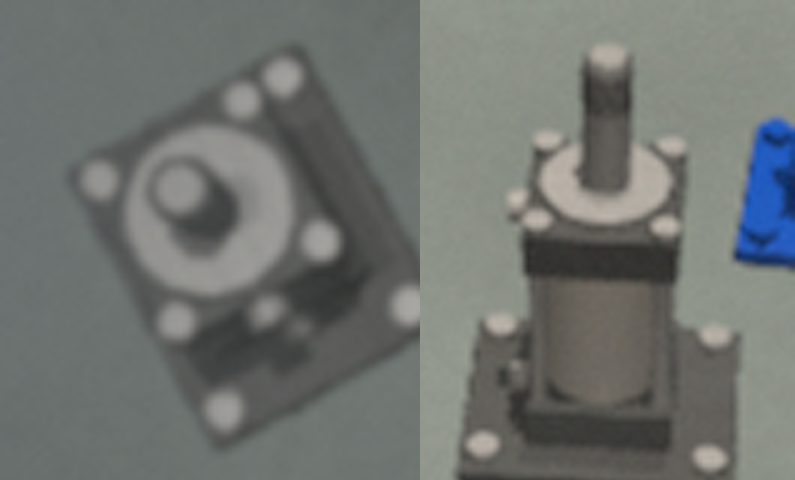

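The crop confirms the large grey cylinder: square dark head, bright disc and steel rod. The collar position agrees between the two views, at (0.605,-0.166). Next I measure the seat and rod axis, then plan.

```bash
python3 - <<'E'
from h import *
from scipy.spatial.transform import Rotation as R
L=lambda t:dict(np.load(f'pics/{t}.npz'))
t=L('top0');s=L('scene0')
f=lambda x,o,k:(x+.5)/k-.5+o
print('top disc',onz(t,f(210,205,6),f(210,190,6),.135),'rodtop',onz(t,f(182,205,6),f(185,190,6),.199))
print('scene disc',onz(s,f(186,255,5),f(183,155,5),.135),'rodtop',onz(s,f(188,255,5),f(56,155,5),.199))
# disc by fitting bright blob
for n,c,(x0,y0,w,h) in(('top',t,(222,205,36,40)),('scene',s,(275,180,34,24))):
    g=cv2.cvtColor(c['img'],cv2.COLOR_RGB2GRAY)[y0:y0+h,x0:x0+w]
    th,m=cv2.threshold(g,0,255,cv2.THRESH_OTSU)
    cs,_=cv2.findContours(m,cv2.RETR_EXTERNAL,cv2.CHAIN_APPROX_NONE)
    k=max(cs,key=cv2.contourArea); e=cv2.fitEllipse(k); print(n,th,e, onz(c,e[0][0]+x0,e[0][1]+y0,.135))
print('blue rod top',onz(t,135,206,.19))
o=robot.get_obs(); q=o['orientation']; print(R.from_quat(np.r_[q[1:],q[0]]).as_matrix().round(3)); print(o['joints'])
for p in([.605,-.1665,.1],[.55,.08,.28]):
  for a in range(0,360,30):
    z=np.array([np.cos(np.radians(a)),np.sin(np.radians(a)),0]); x=np.array([0,0,-1.]); M=np.c_[x,np.cross(z,x),z]
    qq=R.from_matrix(M).as_quat(); j=robot.solve_ik(p,np.r_[qq[3],qq[:3]]); print(p,a,None if j is None else np.round(j,2))
E
```

```text
top disc [0.54377424 0.08256747 0.135     ] rodtop [0.54458931 0.0818065  0.199     ]
scene disc [0.54619995 0.08032457 0.135     ] rodtop [0.54595258 0.08072112 0.199     ]
top 116.0 ((17.502704620361328, 19.57858657836914), (27.005035400390625, 27.821056365966797), 51.08346176147461) [0.54378174 0.08272269 0.135     ]
scene 125.0 ((14.77191162109375, 8.337091445922852), (21.550073623657227, 33.09210968017578), 77.73180389404297) [0.53750082 0.08573548 0.135     ]
blue rod top [0.56981033 0.26424509 0.19      ]
[[-0.001  0.898  0.44 ]
 [ 0.001  0.44  -0.898]
 [-1.    -0.    -0.002]]
[ 1.08610804  0.46934958 -0.04860153  1.5335304   0.02410868  1.14099895
 -0.08231343]
[0.605, -0.1665, 0.1] 0 [ 0.52  0.59 -0.45  1.76  0.32  0.86 -0.07]
[0.605, -0.1665, 0.1] 30 [ 0.59  0.61 -0.55  1.76  0.4   0.88  0.39]
[0.605, -0.1665, 0.1] 60 [ 0.63  0.63 -0.6   1.76  0.44  0.89  0.88]
[0.605, -0.1665, 0.1] 90 [ 0.67  0.64 -0.66  1.76  0.49  0.91  1.37]
[0.605, -0.1665, 0.1] 120 [ 0.95  0.89 -1.18  1.74  0.9   1.16  1.58]
[0.605, -0.1665, 0.1] 150 [ 0.95  0.89 -1.18  1.74  0.9   1.16  2.11]
[0.605,
[... 511 characters left out ...]
4 -0.77  1.75  0.26  1.16  0.07]
[0.55, 0.08, 0.28] 60 [ 0.43  0.36 -0.83  1.74  0.28  1.17  0.57]
[0.55, 0.08, 0.28] 90 [ 0.5   0.39 -0.94  1.74  0.34  1.18  1.04]
[0.55, 0.08, 0.28] 120 [ 0.64  0.49 -1.17  1.74  0.47  1.24  1.44]
[0.55, 0.08, 0.28] 150 [ 0.64  0.49 -1.17  1.74  0.47  1.24  1.97]
[0.55, 0.08, 0.28] 180 [ 0.64  0.49 -1.17  1.74  0.47  1.24  2.49]
[0.55, 0.08, 0.28] 210 [-1.06  0.4   1.12  1.82 -0.39  1.17 -2.43]
[0.55, 0.08, 0.28] 240 [ 0.16  0.28 -0.46  1.76  0.14  1.13 -2.44]
[0.55, 0.08, 0.28] 270 [ 0.24  0.3  -0.57  1.75  0.18  1.14 -1.96]
[0.55, 0.08, 0.28] 300 [ 0.28  0.31 -0.63  1.75  0.2   1.14 -1.45]
[0.55, 0.08, 0.28] 330 [ 0.31  0.32 -0.67  1.75  0.21  1.15 -0.94]
```

The rod axis is at about (0.545,0.0815), with all views within 1.5 mm. The blue rod is 0.18 m away in +y, so I set the jaws along x and go to a hover over the collar, then look with the wrist camera.

```bash
cat >> h.py <<'E'
from scipy.spatial.transform import Rotation as R
def down(a):
    a=np.radians(a); z=np.array([np.cos(a),np.sin(a),0]); x=np.array([0,0,-1.])
    q=R.from_matrix(np.c_[x,np.cross(z,x),z]).as_quat(); return np.r_[q[3],q[:3]]
def st():
    o=robot.get_obs(); print('t',round(o['clock'],2),'p',np.round(o['eef_pos'],4),'F',np.round(o['contact_force'],1),'M',np.round(o['torque'],2),'g',round(o['grip_width'],3)); return o
E
python3 - <<'E'
from h import *
robot.move_to([.605,-.1665,.13],down(0)); st()
c=snap('wrist','w1'); print(c['fx'],c['cx'],c['cy'],np.round(c['T'],3).tolist())
hsv=cv2.cvtColor(c['img'],cv2.COLOR_RGB2HSV)
m=cv2.inRange(hsv,(12,130,60),(32,255,255))
cs,_=cv2.findContours(m,cv2.RETR_EXTERNAL,cv2.CHAIN_APPROX_NONE)
for k in cs:
    if cv2.contourArea(k)>100:
        w=np.array([onz(c,*p[0],.02,True)[:2] for p in k]); print(cv2.boundingRect(k),cv2.minEnclosingCircle(w.astype(np.float32)))
E
```

```text
t 2.08 p [ 0.6047 -0.1687  0.1302] F [-0.8  0.7  0.3] M [-0.01 -0.08 -0.06] g 1.001
325.19226210127806 277.2724857718658 211.5546288326516 [[1.0, -0.003, -0.002, 0.606], [-0.004, -0.954, -0.301, -0.086], [-0.001, 0.301, -0.954, 0.268], [0.0, 0.0, 0.0, 1.0]]
(254, 321, 258, 40) ((0.7319389581680298, -0.31408506631851196), 0.15143436193466187)
(424, 281, 21, 43) ((0.763637125492096, -0.26068994402885437), 0.02653384394943714)
(111, 277, 22, 47) ((0.4497142434120178, -0.25724220275878906), 0.03082364983856678)
(250, 183, 58, 59) ((0.6059565544128418, -0.16605421900749207), 0.024849828332662582)
```

View pics/w1.png

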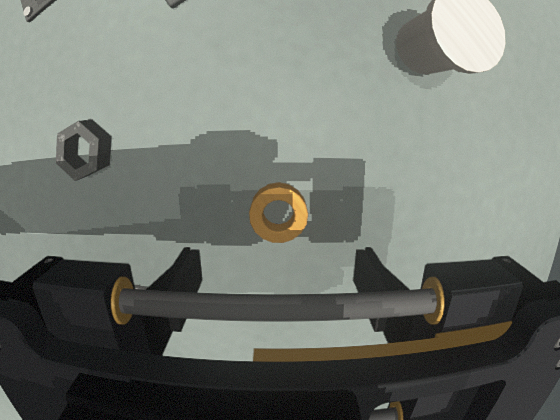

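The wrist view shows the collar at (278,212), which is (0.606,-0.166) at z 0.02, radius 24.8 mm. That agrees with the other views. The nut is well clear at (83,150). I'll grasp it.

```bash
python3 - <<'E'
from h import *
robot.movel([.6057,-.1663,.031],v=.12); st()
robot.hold(.15); st()
robot.gripper_to(0.3,squeeze=25); robot.gripper_to(0.0,squeeze=25) if robot.get_obs()['grip_width']<.35 and 0 else None
st()
E
```

```text
t 3.11 p [ 0.6064 -0.1663  0.0317] F [-0.7 -0.1  0.7] M [-0.02 -0.06  0.  ] g 0.997
t 3.26 p [ 0.6064 -0.1664  0.032 ] F [-0.1  0.1 -0.1] M [-0.02 -0.07 -0.05] g 0.999
t 4.02 p [ 0.6056 -0.1663  0.0309] F [-0.6 -0.   0.4] M [-0.04 -0.12  0.01] g 0.538
```

```bash
python3 - <<'E'
from h import *
robot.movel([.6057,-.1663,.28],v=.2); st()
robot.move_to([.545,.0815,.28],down(0)); robot.hold(.3); st()
snap('wrist','w2'); snap('scene','s2'); snap('top','t2')
a=cv2.imread('pics/w2.png');b=cv2.imread('pics/s2.png')[60:270,200:410]
cv2.imwrite('pics/c2.png',np.hstack([a,cv2.resize(b,(420,420))])[:, 180:980])
E
```

```text
t 5.41 p [ 0.6049 -0.1662  0.2786] F [-1.  -0.2 -2.2] M [-0.02 -0.1   0.02] g 0.536
t 6.71 p [0.5454 0.0804 0.2798] F [-0.7 -0.1 -2.2] M [ 0.02 -0.06  0.01] g 0.53
```

View pics/c2.png

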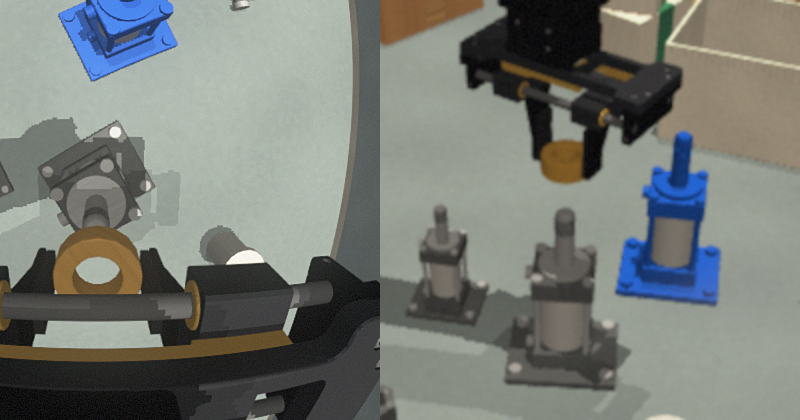

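The collar is held level in the jaws, in the wrist view at about (277,272) in full-image pixels. The rod is directly below it in the scene view. I measure collar versus rod in both views.

```bash
python3 - <<'E'
from h import *
L=lambda t:dict(np.load(f'pics/{t}.npz'))
w=L('w2');s=L('s2');z=.2798-.031
for n,c,fi,roi in(('w',w,True,(220,215,110,90)),('s',s,False,(265,125,40,35))):
    x0,y0,W,H=roi; hsv=cv2.cvtColor(c['img'],cv2.COLOR_RGB2HSV)[y0:y0+H,x0:x0+W]
    m=cv2.inRange(hsv,(10,130,50),(32,255,255))
    cs,h=cv2.findContours(m,cv2.RETR_CCOMP,cv2.CHAIN_APPROX_NONE)
    for k,hh in zip(cs,h[0]):
        if len(k)>20:
            k=k+np.array([[[x0,y0]]])
            for zz in(z,z+.01,z+.02):
                P=np.array([onz(c,*p[0],zz,fi)[:2] for p in k],np.float32); e=cv2.fitEllipse(P); print(n,'hole' if hh[3]>=0 else 'outer',round(zz,3),np.round(e[0],4),np.round(e[1],4),'bbmid',(P.max(0)+P.min(0)).round(4)/2,np.ptp(P,axis=0).round(4))
# rod edges in scene now (before & after)
for row in range(163,186,4):
    g=cv2.cvtColor(s['img'],cv2.COLOR_RGB2GRAY)[row,272:312]; print(row,g.tolist())
E
```

```text
w outer 0.249 [0.5456 0.0763] [0.0462 0.0545] bbmid [0.54585 0.0792 ] [0.053  0.0436]
w outer 0.259 [0.5456 0.0814] [0.0435 0.0512] bbmid [0.5459  0.08415] [0.0499 0.041 ]
w outer 0.269 [0.5457 0.0865] [0.0407 0.048 ] bbmid [0.5459  0.08905] [0.0468 0.0384]
w hole 0.249 [0.5459 0.0734] [0.0196 0.0263] bbmid [0.54605 0.0734 ] [0.0275 0.0199]
w hole 0.259 [0.5459 0.0787] [0.0184 0.0247] bbmid [0.54605 0.07865] [0.0259 0.0188]
w hole 0.269 [0.546 0.084] [0.0173 0.0231] bbmid [0.54605 0.0839 ] [0.0243 0.0176]
s outer 0.249 [0.5344 0.0929] [0.0439 0.0734] bbmid [0.535   0.09405] [0.0617 0.0675]
s outer 0.259 [0.5429 0.0801] [0.043  0.0719] bbmid [0.5435  0.08125] [0.0605 0.0662]
s outer 0.269 [0.5514 0.0673] [0.0422 0.0705] bbmid [0.55195 0.0684 ] [0.0593 0.0649]
163 [160, 157, 155, 158, 159, 157, 158, 158, 157, 156, 156, 157, 156, 155, 155, 156, 155, 158, 149, 141, 138, 138, 142, 150, 154, 157, 159, 156, 157, 156, 155, 156, 155, 156, 154, 154, 154, 155, 154, 154]
167 [158, 156, 156, 155, 156, 155, 157, 157, 158, 157, 156, 155, 157, 157, 157, 129, 84, 88, 94, 98, 96, 96, 96, 91, 85, 124, 155, 153, 155, 154, 155, 154, 153, 154, 154, 152, 152, 154, 154, 154]
171 [156, 155, 155, 157, 155, 155, 155, 156, 155, 154, 152, 153, 155, 153, 141, 102, 59, 71, 78, 80, 83, 85, 74, 62, 56, 115, 152, 151, 151, 150, 148, 151, 154, 153, 154, 153, 154, 151, 150, 152]
175 [154, 153, 154, 155, 156, 154, 153, 153, 154, 153, 154, 155, 152, 153, 149, 110, 54, 62, 68, 67, 67, 69, 70, 69, 62, 113, 150, 153, 154, 153, 150, 151, 153, 152, 150, 152, 150, 149, 150, 152]
179 [155, 153, 154, 154, 152, 154, 153, 153, 155, 154, 153, 153, 154, 154, 150, 121, 79, 86, 91, 91, 89, 93, 94, 89, 90, 127, 153, 154, 156, 153, 154, 153, 152, 154, 153, 150, 150, 151, 151, 149]
183 [154, 153, 153, 152, 153, 131, 99, 94, 93, 95, 94, 89, 105, 118, 116, 94, 80, 89, 91, 96, 96, 96, 93, 91, 88, 117, 138, 139, 139, 139, 133, 125, 122, 117, 121, 135, 145, 151, 151, 152]
```

```bash
python3 - <<'E'
from h import *
robot.movel([.5448,.081,.236],v=.1); robot.hold(.2); st()
w=snap('wrist','w3'); s=snap('scene','s3')
a=cv2.resize(w['img'][150:310,180:380],(500,400)); b=cv2.resize(s['img'][120:220,255:330],(300,400))
cv2.imwrite('pics/c3.png',np.hstack([a,b])[:,:,::-1])
hsv=cv2.cvtColor(s['img'],cv2.COLOR_RGB2HSV)[130:180,265:320]
m=cv2.inRange(hsv,(10,130,50),(32,255,255)); print(cv2.boundingRect(m))
E
```

```text
t 7.65 p [0.5453 0.0812 0.2368] F [ 0.3  0.5 -2. ] M [-0.03 -0.06 -0.02] g 0.539
(15, 6, 34, 34)
```

View pics/c3.png

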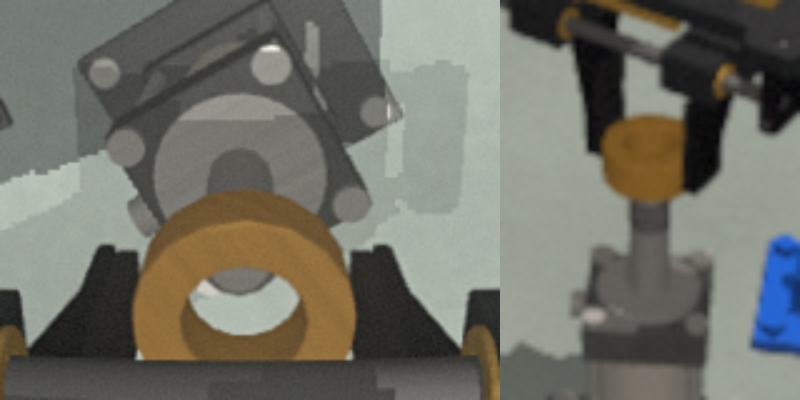

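Wrist view: the rod tip is visible through the bore at crop (242,270), laterally centred on the bore at (243,297). Scene view: collar centre at about 648, rod at 650. They are aligned, so I descend in steps with a force check.

```bash
python3 - <<'E'
from h import *
x,y=.5446,.081
for z in(.226,.218,.205,.19,.178,.171,.1685,.1670,.1660,.1650):
    robot.movel([x,y,z],v=.08 if z>.17 else .03); o=st(); F=o['contact_force']
    if np.hypot(F[0],F[1])>6 or F[2]>6: print('stop'); break
E
```

```text
t 8.03 p [0.544  0.0807 0.2251] F [-0.3  0.4 -2.6] M [-0.02 -0.1  -0.01] g 0.536
t 8.28 p [0.5442 0.0809 0.2173] F [ 0.9 -0.5 -2.5] M [ 0.   -0.06 -0.  ] g 0.533
t 8.58 p [0.5441 0.0809 0.2042] F [-0.6  0.  -2.1] M [ 0.01 -0.07 -0.02] g 0.535
t 8.92 p [0.5441 0.0808 0.1893] F [-0.3 -0.4 -2. ] M [ 0.01 -0.11  0.03] g 0.536
t 9.22 p [0.5442 0.0809 0.1773] F [-0.4 -0.9 -1.6] M [ 0.08 -0.09  0.04] g 0.535
t 9.47 p [0.5443 0.0809 0.1705] F [-0.1  0.8 -2.1] M [ 0.04 -0.15  0.03] g 0.537
t 9.72 p [0.5445 0.081  0.1684] F [ 1.2  0.6 -3. ] M [ 0.01 -0.05 -0.01] g 0.534
t 9.97 p [0.5446 0.081  0.167 ] F [ 0.2 -0.3 -2.9] M [-0.05 -0.12 -0.05] g 0.537
t 10.22 p [0.5446 0.081  0.166 ] F [ 0.4  0.1 -2.6] M [-0.01 -0.1  -0.06] g 0.531
t 10.47 p [0.5446 0.081  0.1659] F [-3.1 -0.4  5.8] M [-0.23  0.6   0.01] g 0.536
```

Contact at z=0.166, as predicted. Now release, rise to the rod-grip height and check the seating.

```bash
python3 - <<'E'
from h import *
robot.gripper_to(0.72); st()
robot.movel([.5452,.0815,.189],v=.06); robot.hold(.2); st()
s=snap('scene','s4'); w=snap('wrist','w4')
a=cv2.resize(w['img'][130:310,165:390],(500,400)); b=cv2.resize(s['img'][130:230,255:330],(300,400),interpolation=cv2.INTER_CUBIC)
cv2.imwrite('pics/c4.png',np.hstack([a,b])[:,:,::-1])
E
```

```text
t 11.09 p [0.5446 0.081  0.1649] F [-0.1  0.2 -0.6] M [-0.03 -0.09 -0.1 ] g 0.717
t 11.84 p [0.5449 0.0814 0.1887] F [ 0.5 -0.3 -0.3] M [ 0.01 -0.06 -0.01] g 0.721
```

View pics/c4.png

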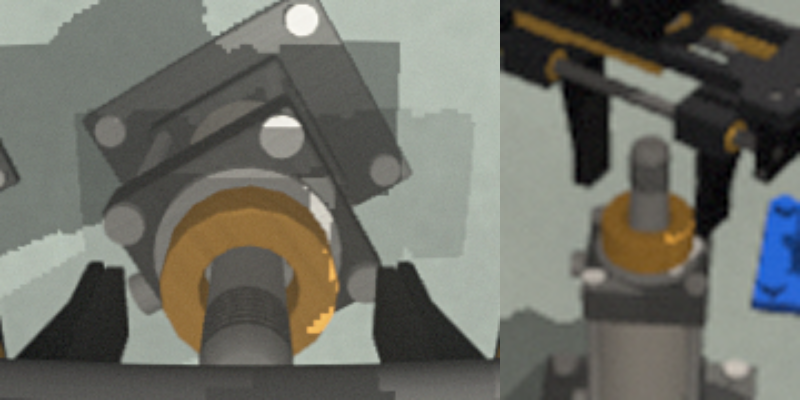

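The collar sits flat on the disc (scene crop (648,235)), the rod passes up through it, and the fingers are clear. Next I grip the rod and pull straight up.

```bash
python3 - <<'E'
from h import *
robot.gripper_to(0.1,squeeze=55); robot.hold(.2); o=st(); z0=o['eef_pos'][2]; open('z0','w').write(str(z0))
p=o['eef_pos']
for d in(.01,.02,.03,.038,.041):
    robot.movel([.5452,.0815,.189+d],v=.05); o=st()
robot.hold(.3); o=st(); print('rise',o['eef_pos'][2]-z0)
s=snap('scene','s5'); w=snap('wrist','w5')
a=cv2.resize(w['img'][130:310,165:390],(500,400)); b=cv2.resize(s['img'][110:210,255:330],(300,400),interpolation=cv2.INTER_CUBIC)
cv2.imwrite('pics/c5.png',np.hstack([a,b])[:,:,::-1])
E
```

```text
t 12.95 p [0.5442 0.0815 0.1889] F [-6.2  0.1  4.1] M [-0.08  1.15  0.07] g 0.215
t 13.3 p [0.5442 0.0814 0.1981] F [-2.9  1.3 -8. ] M [ 0.19  0.64 -0.03] g 0.218
t 13.65 p [0.5442 0.0815 0.2089] F [-5.   1.1 -9.7] M [0.27 1.05 0.02] g 0.214
t 14.0 p [0.5442 0.0815 0.2192] F [ -4.7   1.9 -11.9] M [ 0.34  1.13 -0.06] g 0.216
t 14.31 p [0.5442 0.0815 0.2274] F [ -6.7   1.4 -13.4] M [ 0.28  1.21 -0.04] g 0.214
t 14.56 p [0.5442 0.0815 0.2303] F [ -6.4   2.4 -14.1] M [0.33 1.21 0.06] g 0.218
t 14.86 p [0.5442 0.0815 0.2302] F [ -6.    2.5 -12.7] M [ 0.34  1.2  -0.02] g 0.213
rise 0.04131446842312203
```

View pics/c5.png

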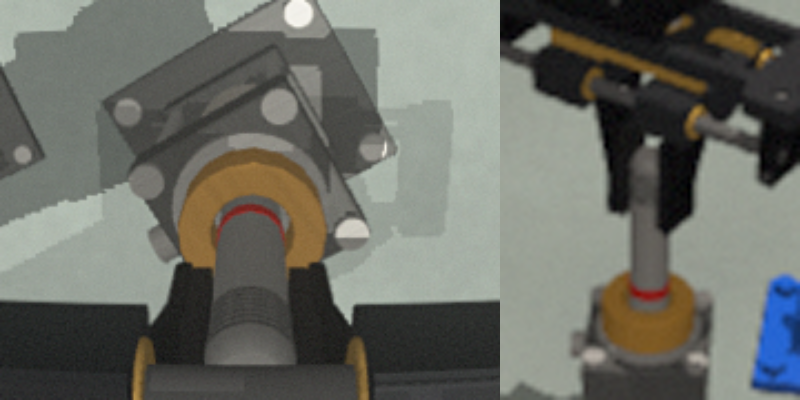

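The red band is out in both views, with grey rod visible below it (scene crop (648,295)). I measure its height to rule out slip.

```bash
python3 - <<'E'
from h import *
L=lambda t:dict(np.load(f'pics/{t}.npz'))
for n,fi in(('s5',0),('w5',1)):
    c=L(n); im=c['img'].astype(int); g=im[:,:,0]-np.maximum(im[:,:,1],im[:,:,2])
    axis=np.array([.5447,.0814]); cam=np.array(c['T'])[:2,3]; d=cam-axis; d/=np.linalg.norm(d); hsv=cv2.cvtColor(c['img'],cv2.COLOR_RGB2HSV)
    m=((hsv[:,:,0]<8)|(hsv[:,:,0]>172))&(hsv[:,:,1]>100)&(im[:,:,0]>60); m[:150]=0 ; m[260:]=0; m[:,:230]=0; m[:,330:]=0
    ys,xs=np.nonzero(m); print(n,xs.min(),xs.max(),ys.min(),ys.max())
    u=int(round((xs.min()+xs.max())/2))
    col=im[ys.min()-5:ys.max()+8,u]; print((col[:,0]-col[:,1]).tolist())
    v=np.arange(ys.min()-5,ys.max()+8); wgt=np.clip(col[:,0]-col[:,1],0,None); 
    S=axis+d*.010
    for vv in v:
        o,r=ray(c,u,vv,fi); k=((S-o[:2])@d)/(r[:2]@d); print(vv,col[vv-v[0]].tolist(),'z',round((o+k*r)[2],4))
E
```

```text
s5 288 296 181 185
[5, 3, 3, 3, 3, 3, 40, 103, 101, 42, 3, 9, 25, 33, 35, 37, 37]
176 [102, 97, 94] z 0.1805
177 [103, 100, 95] z 0.178
178 [100, 97, 93] z 0.1755
179 [101, 98, 92] z 0.173
180 [102, 99, 93] z 0.1705
181 [101, 98, 92] z 0.1679
182 [116, 76, 73] z 0.1654
183 [135, 32, 32] z 0.1629
184 [132, 31, 26] z 0.1603
185 [115, 73, 69] z 0.1578
186 [98, 95, 92] z 0.1552
187 [103, 94, 79] z 0.1526
188 [111, 86, 50] z 0.15
189 [121, 88, 34] z 0.1475
190 [125, 90, 34] z 0.1449
191 [131, 94, 39] z 0.1422
192 [127, 90, 37] z 0.1396
w5 263 292 222 238
[18, -1, -2, 1, 20, 75, 82, 85, 27, -1, -2, 1, 0, 3, 2, 2, 4, 3, -2, -1, 3, 3, 2, 5, 4, 1, 3, 3, 0]
217 [113, 95, 67] z 0.1513
218 [86, 87, 82] z 0.1535
219 [89, 91, 86] z 0.1557
220 [87, 86, 82] z 0.1578
221 [97, 77, 73] z 0.1599
222 [111, 36, 32] z 0.1619
223 [121, 39, 37] z 0.164
224 [128, 43, 38] z 0.1659
225 [108, 81, 75] z 0.1679
226 [88, 89, 84] z 0.1698
227 [92, 94, 89] z 0.1717
228 [87, 86, 80] z 0.1735
229 [92, 92, 85] z 0.1753
230 [93, 90, 86] z 0.1771
231 [91, 89, 82] z 0.1789
232 [91, 89, 84] z 0.1806
233 [91, 87, 84] z 0.1823
234 [90, 87, 83] z 0.184
235 [91, 93, 85] z 0.1857
236 [88, 89, 84] z 0.1873
237 [87, 84, 81] z 0.1889
238 [89, 86, 81] z 0.1905
239 [91, 89, 84] z 0.192
240 [89, 84, 79] z 0.1936
241 [91, 87, 84] z 0.1951
242 [90, 89, 81] z 0.1965
243 [87, 84, 80] z 0.198
244 [91, 88, 82] z 0.1995
245 [88, 88, 82] z 0.2009
```

Scene gives the band centre at z 0.1615 and wrist gives 0.164 (±2 mm). The expected value is 0.161 at a 41 mm pull. The spring force of about 14 N and the 41.3 mm hand rise also say 41 mm without slip. One averaged steadiness check, then I hand in.

```bash
python3 - <<'E'
from h import *
Z=[];F=[]
for i in range(10):
    robot.hold(.1); o=robot.get_obs(); Z.append(o['eef_pos'][2]); F.append(o['contact_force'][2])
print(np.mean(Z),np.std(Z),np.mean(F),o['grip_width'],o['clock'])
s=snap('scene','s6'); im=s['img'].astype(int)[178:190,292]; print((im[:,0]-im[:,1]).tolist())
if abs(np.mean(Z)-.23)<.001 and -16<np.mean(F)<-12: robot.finish_job(); print('done')
E
```

```text
0.2301988366619831 1.1774860308371169e-05 -13.218886495667798 0.21617409287474834 15.9583
[1, 5, 4, 5, 40, 103, 103, 40, 4, 11, 27, 34]
the job is handed in; nothing more can be done
done
```

The job is done and handed in at about 16 s. The brass collar is seated on the large grey cylinder's head, and the arm is holding the rod about 41 mm up, with the red band just clear of the collar. I did not go near the nut, the washer, the bushing or the other two cylinders.

**Collar:** I slid it over the rod and lowered it until it touched the head at the expected height (about 6 N at contact), then let go. The pictures after release showed it flat and centred.

**Rod, last checks:**
- **Pull:** the hand rose 41.3 mm after gripping.
- **Steadiness:** over the final second its height varied by about 0.01 mm. The downward pull averaged 13.2 N, close to the 14 N expected at 41 mm.
- **Band:** the whole band shows above the collar in both views, with bare rod visible below it, and it did not move between the last two scene pictures.

**What disagreed:** at a 41 mm pull the band centre should be at 161 mm. The scene camera gave 161.5 mm and the wrist camera 164 mm. I put the wrist reading down to its calibration of about 2 mm, since hand travel, pull force and scene view all fit about 41 mm. A side force of about 6 N remained on the rod because the grip was roughly 1 mm off centre.

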